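# Stop the pantry scale from rocking with a wedge

## Robot

A 7-joint arm with a two-finger parallel gripper is mounted at the origin on the work surface. World frame = base frame: x ahead of the robot, y to its left, z up, the work surface at z = 0. Lengths are in m, angles in rad, forces in N, time in s.
With the tool pointing down it reaches from about 0.35 to 0.9 m from the base axis. Payload 8.1 kg.
Tool frame: the origin (TCP) lies on the centre line of the jaws, within the pads' length; the fingertips stand 17 mm ahead of it and the grasp point (between the pads) lies 2 mm behind it; z points along the fingers, y is the direction in which the jaws open and shut (so a half turn about z gives the same grasp; the last joint's range is limited). The gripper opens to 92 mm and grips with 3 to 60 N. Pads are 19 mm wide; open, the fingers measure 130 mm over their backs; the gripper's body (75 mm by 190 mm) begins 47 mm behind the grasp point.
Start: joints at [-1.279, 0.434, 0.025, 1.573, -0.012, 1.134, -0.075], TCP at [0.24, 0.577, 0.244] pointing down, gripper open.
Joint ranges: [-2.62, 2.62], [-0.44, 2.09], [-1.27, 1.32], [0.08, 2.57], [-1.32, 4.46], [0.12, 2], [-2.74, 2.74]. Speed limits (rad/s): [2.22, 2.22, 3.01, 3.01, 3.14, 3.14, 3.14].

## Interface

Orientations are given as a rotation vector (axis times angle).
In Python, from cell import arm gives the robot as it stands.
- The arm moves only by the shell command python3 -m creep 'ROWS' [FORCE]. ROWS is JSON, a list that holds one entry, the list of rows, each a list of 7 numbers: the shift along the world's x, y, z in cm, then the turn, a rotation vector about the world's x, y, z in degrees, then the opening, from -1 (shut) to 1 (fully open), so that 0 is half open. In form: [[[tx, ty, tz, ax, ay, az, jaw], ...]]. A call has 1 to 5 rows; each row is the pose to reach, as a shift and turn from the pose commanded when the call began; what a row does not reach only later rows make up. A row lasts 1/10 s, in which the tool goes at most 50 mm and 8.59 degrees, less where a joint would pass 70% of its speed; a pose out of reach is approached as far as the arm can. A call with a gripper value outside its range is refused whole. The fingers move at their own pace and stop on an object; FORCE is the grip in N (left out, the last holds). Time passes only in rows, so rows that repeat a pose let the fingers close. It gives the time, the measured TCP pose, the force and the opening at its end, in the units of the state.
- arm.observe(): the state, without advancing time (a new reading comes with each control period).
- arm.get_image(name): name is "side" or "top"; returns the picture (384x512x3 uint8, red, green, blue); there is no depth.
- arm.camera_model(name): a dict with "vfov" (degrees; the focal length in pixels is half the picture's height over the tangent of half this angle, whatever the lens; pixels are square), "cx", "cy" (the principal point, pixels), "cam_to_world" (4x4, takes a point from camera to world coordinates). Camera axes: x right, y down, z forward; pixel columns grow to the right and rows downward; lengths in m; the calibration is good to about 2 mm. A picture is of the moment at which its call begins. camera_model takes no time and is no camera call.
- arm.sign_off(): hands the job in, once; it reports no verdict.
The state is a dict: "clock": time; "joints": joint angles; "dq": joint speeds; "joint_efforts": joint torques, N m; "position": TCP position; "ee_rot": TCP orientation; "force": force on the tool from outside, world axes, zero at the start; "ft_torque": the same for the moment, N m; "width": opening from 0.0 (shut) to 1.0 (fully open).
Only numpy, scipy, OpenCV 4.12 (cv2) and the standard library are available. Lean on these libraries where they do the work, as an engineer would, in place of code of your own. Each camera call takes 0.05 s, during which the arm holds its last target.

## Task

The bench scale in the pantry rocks because its corner foot next to the grey rubber wedge is too short. Push the wedge along the counter, thin edge first, under that foot until the scale stands level and firm and can no longer rock, then stop and move clear. Slide the wedge without picking it up, do not ram it in, do not push on the scale itself, and leave the can and the jar where they are.

Things in the scene. Friction and masses are not known exactly. Their poses are not given: they have to be found in the camera images.
- wedge: Loose grey rubber wedge, 90 mm long, 50 mm wide, 40 to 80 g, flat on the counter. Origin: centre of its underside; x axis points to the thin edge (2 mm thick, at x = +45 mm), z up. The top rises evenly to 20 mm at the upright back face (x = -45 mm), the face to push. The thin edge starts 25 to 90 mm from the short foot and points only roughly at it.
- scale: Bench scale, steel platform 260 x 260 mm, top 60 mm up, underside 20 to 28 mm up. Origin 9 mm below the short foot's lowest point; x, y along its sides, middle at x = +110, y = -110 mm; read-out pod juts 40 mm out at x = -20, y = -220 to -120 mm. Tilts 0.057 rad towards the short foot at the start; cannot pass 0 (level), where the wedge jams: 15 to 20 N of push is firm. It cannot slide.
- short_foot (a point): Lowest point of the scale's short foot, a black rubber dome of 20 mm radius under the scale corner nearest the wedge. On the counter at the start, about 9 mm above it when level. About 3 N rests on it, so a push of 2 to 8 N drives the wedge in and lifts it. The scale is level when the foot's centre is about 33 mm in from the wedge's thin edge; the wedge then stays by friction.
- can: Bystander: upright food can, 74 mm across, 110 mm tall, beside the scale. Origin at the centre of its underside.
- jar: Bystander: upright jar, 70 mm across, 120 mm tall, in front of the scale. Origin at the centre of its underside.
There are look-alikes about, which are no part of the job. Of the things that look like the wedge, the middle-sized one is meant.

How it is judged:
By the outcome, as a careful person would: the job done as asked, in the order asked, and still so for the second after the job is handed in, with the robot touching nothing.
It also fails if it takes over 54 s, if anything falls off the work surface, if the arm or the gripper's body presses on something with over 40 N, if the wrist force passes 120 N, or if a joint passes its speed limit or range.

## Working session

There is one attempt and no reset: what is moved stays moved. The work goes in short steps, Python scripts to look and compute and a shell command to move; the robot and the scene stay as the last step left them, time stands still between calls to the robot, and variables do not carry over. Pictures are saved under pics/ and viewed, and the job is handed in when it is done.

```bash
ls; mkdir -p pics
python3 - <<'E'
from cell import arm
import cv2,numpy as np
for n in("side","top"):
    cv2.imwrite(f"pics/{n}0.png",arm.get_image(n)[:,:,::-1]); m=arm.camera_model(n);print(n,m)
s=arm.observe();print(s)
E
```

```text
pics
side {'vfov': 45.13887582374696, 'cx': 259.5727676353412, 'cy': 197.4054578473983, 'cam_to_world': array([[ 0.76066167, -0.36134019,  0.53928388, -0.08352162],
       [-0.64913753, -0.42824522,  0.62867043, -0.66853615],
       [ 0.00378185, -0.82827489, -0.5603092 ,  0.63577834],
       [ 0.        ,  0.        ,  0.        ,  1.        ]])}
top {'vfov': 57.901905672400275, 'cx': 252.89128090711776, 'cy': 190.78052773524158, 'cam_to_world': array([[-0.00503239, -0.98963666,  0.14350593,  0.41109149],
       [-0.99996017,  0.00603802,  0.00657299,  0.00314771],
       [-0.00737136, -0.14346714, -0.98962763,  0.80364729],
       [ 0.        ,  0.        ,  0.        ,  1.        ]])}
{'clock': 0.1, 'joints': array([-1.27857835,  0.43515852,  0.02495293,  1.57399166, -0.01156416,
        1.13398141, -0.07508344]), 'dq': array([ 0.00088931, -0.0023208 ,  0.00063539, -0.00235056,  0.00090773,
        0.00126862,  0.00061652]), 'joint_efforts': array([ 3.36273137e-03, -6.69117379e+01,  9.88216549e-01, -3.15144396e+01,
       -6.05321280e-02,  3.74985463e-02,  1.25795796e-05]), 'position': array([0.24028341, 0.57650806, 0.24302555]), 'ee_rot': array([-6.16162856e-01, -3.08044885e+00,  2.18218092e-03]), 'force': array([0.3688762 , 0.77187499, 0.03190552]), 'ft_torque': array([ 0.00038666, -0.0176456 ,  0.00809681]), 'width': 1.0006332152762596}
```

View pics/side0.png

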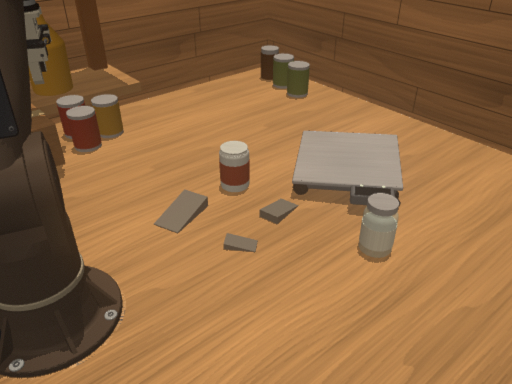

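View pics/top0.png

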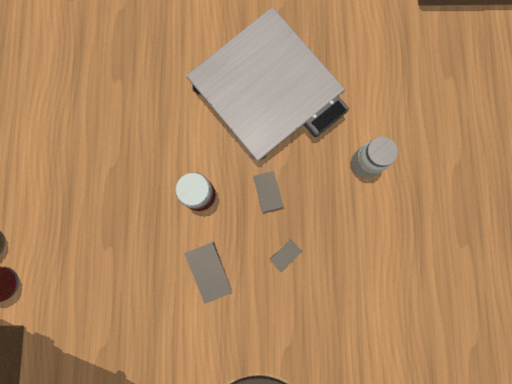

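Candidates in the top view are A at (268,192), B at (208,272), the largest, and C at (286,255), the smallest. A is the middle-sized one and lies nearest the scale corner at (260,158). I'll check it in close crops.

Run:
```python
import cv2
a=cv2.imread("pics/top0.png")[135:225,210:330];cv2.imwrite("pics/tc.png",cv2.resize(a,None,fx=6.5,fy=6.5,interpolation=cv2.INTER_CUBIC))
a=cv2.imread("pics/side0.png")[165:240,240:350];cv2.imwrite("pics/sc.png",cv2.resize(a,None,fx=7,fy=7,interpolation=cv2.INTER_CUBIC))
```

```text
(no output)
```

View pics/tc.png

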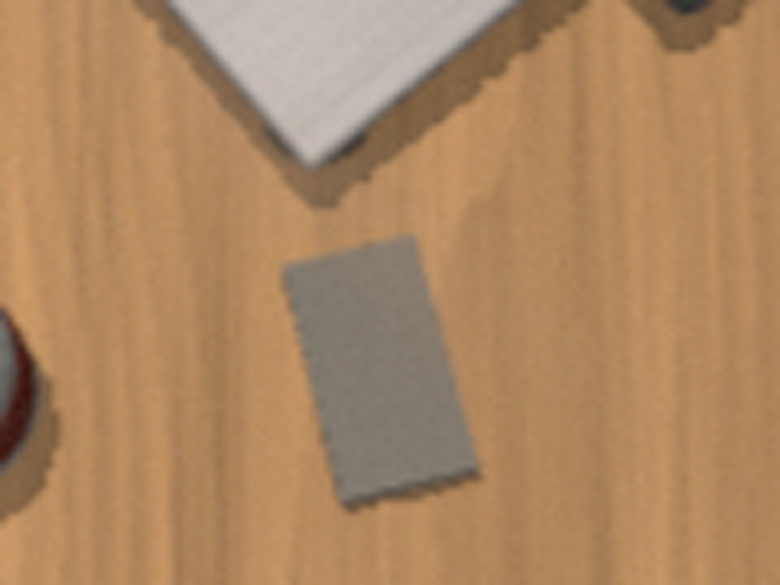

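View pics/sc.png

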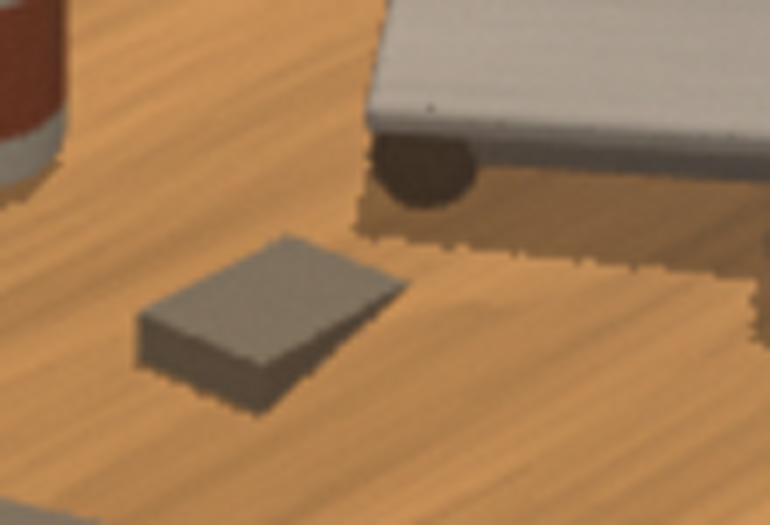

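```bash
cat > h.py <<'E'
import numpy as np
from cell import arm
M={n:arm.camera_model(n) for n in("side","top")}
def pt(n,u,v,z):
    m=M[n];f=192/np.tan(np.radians(m["vfov"]/2));T=m["cam_to_world"]
    d=T[:3,:3]@np.array([(u-m["cx"])/f,(v-m["cy"])/f,1]);o=T[:3,3]
    return o+d*(z-o[2])/d[2]
def proj(n,p):
    m=M[n];f=192/np.tan(np.radians(m["vfov"]/2));T=m["cam_to_world"]
    c=T[:3,:3].T@(np.asarray(p)-T[:3,3]);return c[:2]/c[2]*f+[m["cx"],m["cy"]]
E
python3 - <<'E'
from h import *
np.set_printoptions(precision=4,suppress=True)
t=lambda u,v,z:pt("top",210+u/6.5,135+v/6.5,z); s=lambda u,v,z:pt("side",240+u/7,165+v/7,z)
A=[t(284,266,.002),t(414,237,.002),t(476,470,.02),t(342,500,.02)]
B=[s(288,235,.002),s(408,284,.002),s(262,364,.02),s(140,316,.02)]
print(s(138,366,0),s(260,414,0))
for X in(A,B):
    X=np.array(X);print(X);c=X.mean(0);d=(X[0]+X[1]-X[2]-X[3])[:2]/2
    print("c",c,"len",np.linalg.norm(d),"yaw",np.degrees(np.arctan2(d[1],d[0])),"w",np.linalg.norm(X[0]-X[1]),np.linalg.norm(X[2]-X[3]))
print("foot side",s(424,156,.02),s(425,208,.003),"corner top",t(310,165,.0495),"side",s(368,128,.04))
# scale corners in top
P=[pt("top",u,v,z) for u,v,z in((260,160,.0495),(188,77,.06),(273,10,.0705),(343,89,.06))];print(np.array(P))
for i in range(4):print(np.linalg.norm(P[i]-P[i-1]))
d=(P[3]-P[0])[:2];print("dirs",np.degrees(np.arctan2(d[1],d[0])));d=(P[1]-P[0])[:2];print(np.degrees(np.arctan2(d[1],d[0])))
print("can",pt("top",195,187,.11),"jar",pt("top",382,152,.12))
E
```

```text
[ 0.4755 -0.0177  0.    ] [ 0.4887 -0.063   0.    ]
[[ 0.5626  0.0064  0.002 ]
 [ 0.5729 -0.0407  0.002 ]
 [ 0.4865 -0.0602  0.02  ]
 [ 0.4763 -0.0134  0.02  ]]
c [ 0.5246 -0.027   0.011 ] len 0.08857934236947794 yaw 12.811332959867153 w 0.04822105516789724 0.04786742495637662
[[ 0.5634  0.0048  0.002 ]
 [ 0.5745 -0.0435  0.002 ]
 [ 0.4889 -0.063   0.02  ]
 [ 0.4762 -0.0178  0.02  ]]
c [ 0.5257 -0.0299  0.011 ] len 0.08896578547272291 yaw 13.659037426279353 w 0.049532838886147595 0.04694760992757947
foot side [ 0.6151 -0.0089  0.02  ] [ 0.6108 -0.015   0.003 ] corner top [ 0.5887 -0.0029  0.0495] side [ 0.5902 -0.0052  0.04  ]
[[ 0.5895 -0.008   0.0495]
 [ 0.7815  0.1545  0.06  ]
 [ 0.9387 -0.0405  0.0705]
 [ 0.7498 -0.1964  0.06  ]]
0.24757284319288272
0.25176709409546116
0.250649443721106
0.24516441802496433
dirs -49.620536811504046
40.23794610915198
can [0.5201 0.125  0.11  ] jar [ 0.5877 -0.2532  0.12  ]
```

Run:
```python
import cv2
a=cv2.imread("pics/top0.png")[195:310,175:315];cv2.imwrite("pics/tc2.png",cv2.resize(a,None,fx=5,fy=5,interpolation=cv2.INTER_CUBIC))
```

```text
(no output)
```

View pics/tc2.png

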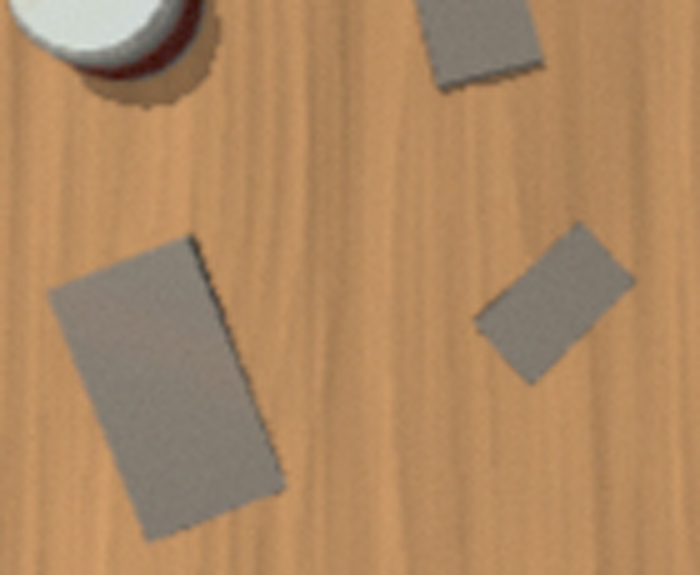

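```bash
python3 -m creep '[[[2,-5,0,0,0,8,-0.7],[4,-10,0,0,0,16,-0.7],[6,-15,0,0,0,24,-0.7],[8,-20,0,0,0,32,-0.7],[9,-25,0,0,0,35.6,-0.7]]]' 10
```

```text
clock: 0.6
position: [0.3275, 0.3405, 0.2435]
ee_rot: [-0.362, 3.12, -0.0]
force: [0.9, -0.5, 0.8]
width: 0.616
```

The crop shows that A's upright back face is the one facing away from the scale, and that look-alike C's nearest corner (291,239) lies well behind it, about 60 mm. That leaves room to lower the fingers between them.

```bash
python3 -m creep '[[[1,-4.8,0,0,0,0,-0.7],[2,-9.6,0,0,0,0,-0.7],[3.2,-14.4,0,0,0,0,-0.7],[4.5,-19,0,0,0,0,-0.7],[5.8,-23.5,0,0,0,0,-0.7]]]'
python3 -m creep '[[[1.5,-4,0,0,0,0,-0.7],[3,-8,0,0,0,0,-0.7],[4.5,-12,0,0,0,0,-0.7],[5.9,-14,0,0,0,0,-0.7],[5.9,-14,0,0,0,0,-0.7]]]'
python3 - <<'E'
from h import *
from scipy.spatial.transform import Rotation as R
s=arm.observe();Q=R.from_rotvec(s["ee_rot"]).as_matrix();print(s["position"],Q,np.degrees(np.arctan2(Q[1,1],Q[0,1])),s["force"],s["joints"])
E
```

```text
clock: 1.1
position: [0.3845, 0.1056, 0.2438]
ee_rot: [-0.355, 3.121, 0.0]
force: [1.3, 0.7, -0.1]
width: 0.186
clock: 1.6
position: [0.4446, -0.0356, 0.2437]
ee_rot: [-0.347, 3.122, -0.002]
force: [0.3, 0.9, 0.1]
width: 0.15
[ 0.44464836 -0.03557841  0.24372256] [[-9.75602510e-01 -2.19543419e-01  6.55686250e-04]
 [-2.19544094e-01  9.75601777e-01 -1.25053828e-03]
 [-3.65141221e-04 -1.36398033e-03 -9.99999003e-01]] 102.68222918766456 [0.30092864 0.85427303 0.05303571] [-0.32777889  0.134903    0.32518555  2.00632222 -0.04936632  1.00725962
  1.81315504]
```

```bash
python3 -m creep '[[[0,0,-5,0,0,0,-0.7],[0,0,-10,0,0,0,-0.7],[0,0,-15,0,0,0,-0.7],[0,0,-19,0,0,0,-0.7],[0,0,-20,0,0,0,-0.7]]]'
python3 -m creep '[[[0,0,-1,0,0,0,-0.7],[0,0,-2.1,0,0,0,-0.7],[0,0,-2.1,0,0,0,-0.7],[0,0,-2.1,0,0,0,-0.7]]]'
python3 - <<'E'
from h import *
import cv2
s=arm.observe();print(s["position"],s["force"])
a=arm.get_image("top")[115:245,190:330,::-1];cv2.imwrite("pics/t1.png",cv2.resize(a,None,fx=4.5,fy=4.5,interpolation=cv2.INTER_CUBIC))
a=arm.get_image("side")[150:290,170:370,::-1];cv2.imwrite("pics/s1.png",cv2.resize(a,None,fx=4,fy=4,interpolation=cv2.INTER_CUBIC))
E
```

```text
clock: 2.1
position: [0.4405, -0.0315, 0.0405]
ee_rot: [0.356, -3.115, -0.001]
force: [-1.1, 0.2, -0.2]
width: 0.149
clock: 2.5
position: [0.4442, -0.0323, 0.0236]
ee_rot: [-0.355, 3.12, 0.0]
force: [-0.2, 0.0, -0.3]
width: 0.147
[ 0.44423793 -0.03225864  0.02361033] [-0.17872648  0.00583505 -0.28149031]
```

View pics/t1.png

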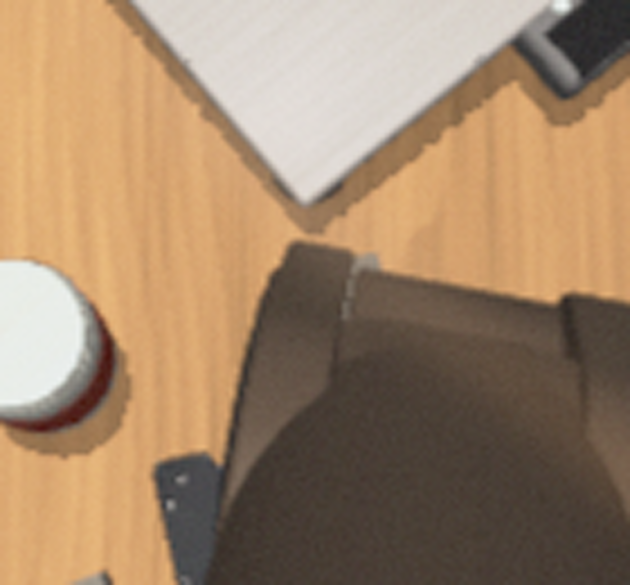

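View pics/s1.png

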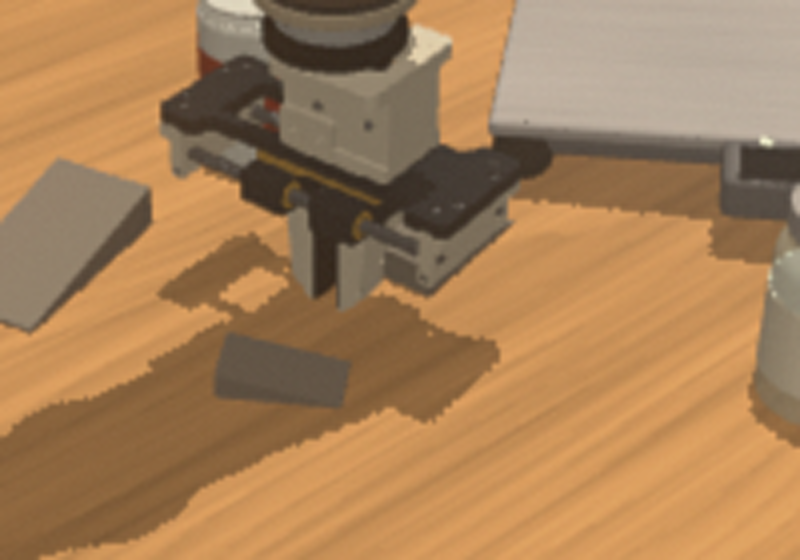

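The fingers are down behind the wedge (side crop near (335,300)) and touching nothing. The gripper hides the wedge in both views. The TCP sits 15 mm left of the push line, so I'll correct that first.

```bash
python3 -m creep '[[[0,-0.8,0,0,0,0,-0.7],[0,-1.5,-0.1,0,0,0,-0.7],[0,-1.5,-0.1,0,0,0,-0.7],[0,-1.5,-0.1,0,0,0,-0.7],[0,-1.5,-0.1,0,0,0,-0.7]]]'
python3 - <<'E'
from h import *
from scipy.spatial.transform import Rotation as R
import cv2
s=arm.observe();Q=R.from_rotvec(s["ee_rot"]).as_matrix();print(s["position"],np.degrees(np.arctan2(Q[1,1],Q[0,1])),s["force"],s["width"])
p=pt("top",175+580/5,195+222/5,.015);print("C corner",p)
E
```

```text
clock: 3.1
position: [0.4436, -0.0473, 0.0217]
ee_rot: [-0.355, 3.122, 0.0]
force: [0.4, 0.2, -0.3]
width: 0.153
[ 0.44355749 -0.04731554  0.02174631] 102.96361299425398 [ 0.37941671  0.16696189 -0.30648348] 0.15336222793586754
C corner [ 0.414465   -0.07674895  0.015     ]
```

```bash
python3 -m creep '[[[0.5,0.12,0,0,0,0,-0.7],[1,0.23,0,0,0,0,-0.7],[1.5,0.35,0,0,0,0,-0.7],[1.9,0.44,0,0,0,0,-0.7],[2.2,0.51,0,0,0,0,-0.7]]]'
python3 -m creep '[[[0.3,0.07,0,0,0,0,-0.7],[0.6,0.14,0,0,0,0,-0.7],[0.9,0.21,0,0,0,0,-0.7],[1.2,0.28,0,0,0,0,-0.7],[1.5,0.35,0,0,0,0,-0.7]]]'
python3 - <<'E'
from h import *
import cv2
s=arm.observe();print(s["position"],s["force"])
a=arm.get_image("top")[115:245,190:330,::-1];cv2.imwrite("pics/t2.png",cv2.resize(a,None,fx=4.5,fy=4.5,interpolation=cv2.INTER_CUBIC))
a=arm.get_image("side")[150:290,170:370,::-1];cv2.imwrite("pics/s2.png",cv2.resize(a,None,fx=4,fy=4,interpolation=cv2.INTER_CUBIC))
E
```

```text
clock: 3.6
position: [0.4662, -0.042, 0.0217]
ee_rot: [-0.355, 3.121, -0.0]
force: [-0.3, -0.2, -0.0]
width: 0.149
clock: 4.1
position: [0.4807, -0.0387, 0.0217]
ee_rot: [0.355, -3.121, -0.0]
force: [-0.3, -0.2, 0.4]
width: 0.15
[ 0.48072781 -0.03869896  0.02171268] [-0.30972591 -0.23287982  0.43550891]
```

View pics/t2.png

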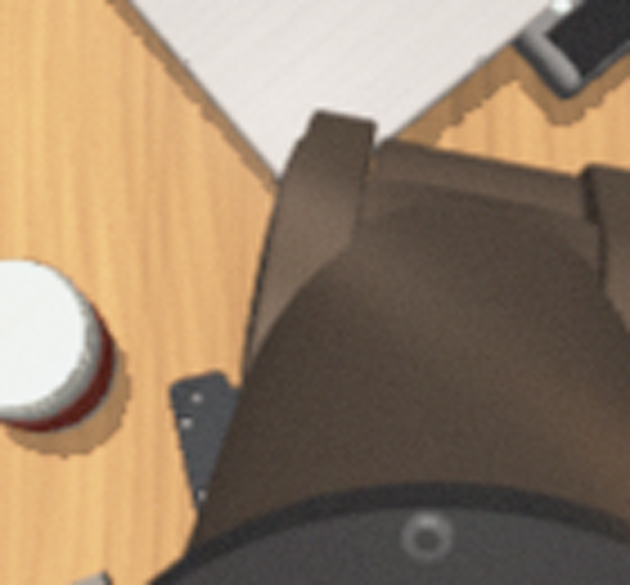

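View pics/s2.png

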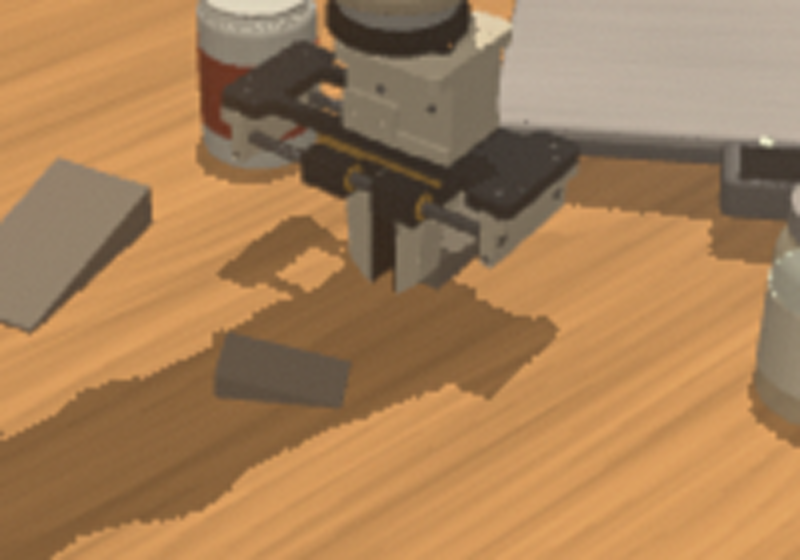

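```bash
python3 -m creep '[[[0.4,0.09,0,0,0,0,-0.7],[0.8,0.18,0,0,0,0,-0.7],[1.2,0.28,0,0,0,0,-0.7],[1.5,0.35,0,0,0,0,-0.7],[1.8,0.42,0,0,0,0,-0.7]]]'
python3 -m creep '[[[0,0,0,0,0,0,-0.7],[-1.5,-0.35,0,0,0,0,-0.7],[-3,-0.7,0,0,0,0,-0.7],[-3,-0.7,4,0,0,0,-0.7],[-3,-0.7,8,0,0,0,-0.7]]]'
python3 -m creep '[[[0,0,4,0,0,0,-0.7],[0,0,8,0,0,0,-0.7],[0,3,11,0,0,0,-0.7],[0,7,12,0,0,0,-0.7]]]'
python3 - <<'E'
from h import *
import cv2
s=arm.observe();print(s["position"],s["force"])
a=arm.get_image("top")[115:245,190:330,::-1];cv2.imwrite("pics/t3.png",cv2.resize(a,None,fx=4.5,fy=4.5,interpolation=cv2.INTER_CUBIC))
a=arm.get_image("side")[150:250,220:350,::-1];cv2.imwrite("pics/s3.png",cv2.resize(a,None,fx=6,fy=6,interpolation=cv2.INTER_CUBIC))
E
```

```text
clock: 4.7
position: [0.4989, -0.0345, 0.0217]
ee_rot: [0.355, -3.121, -0.0]
force: [-0.7, -0.1, 0.1]
width: 0.15
clock: 5.2
position: [0.4669, -0.0419, 0.1019]
ee_rot: [0.353, -3.118, -0.0]
force: [1.4, -0.1, 1.5]
width: 0.148
clock: 5.6
position: [0.47, 0.0274, 0.2252]
ee_rot: [-0.347, 3.117, 0.0]
force: [0.7, 0.8, -0.1]
width: 0.15
[0.47002272 0.02742981 0.22516917] [ 0.65553119  0.7878959  -0.12427793]
```

View pics/s3.png

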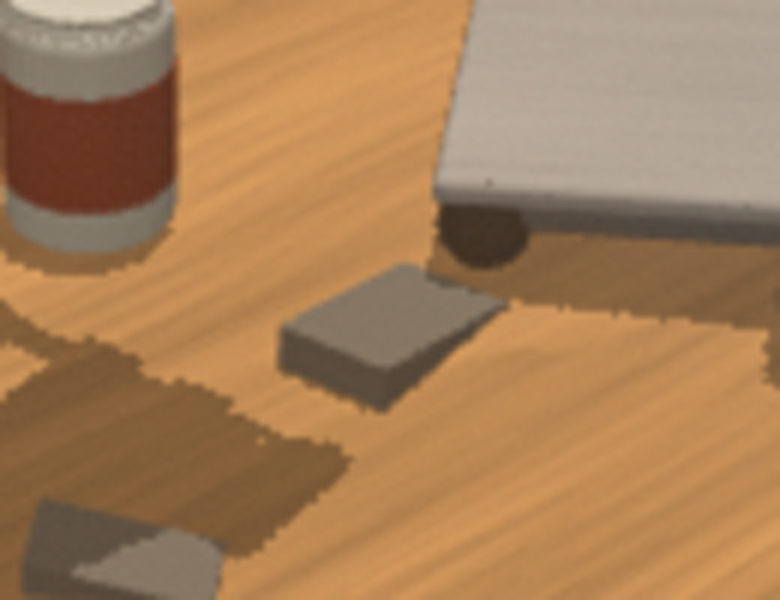

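View pics/t3.png

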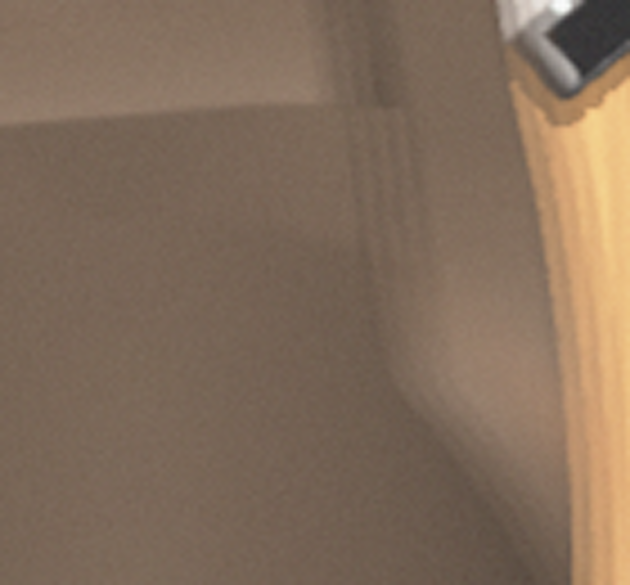

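The side crop shows the wedge moved forward and still straight: back-top corners (284,330) and (388,372), bottom corners (282,372) and (384,411), thin corners (405,264) and (505,303). The foot dome is at about (484,225). Next I'll measure the wedge pose.

Run:
```python
from h import *
np.set_printoptions(precision=4,suppress=True)
s=lambda u,v,z:pt("side",220+u/6,150+v/6,z)
X=np.array([s(405,264,.002),s(505,303,.002),s(388,372,.02),s(284,330,.02)]);Bt=np.array([s(282,372,0),s(384,411,0)])
print(X,Bt,Bt.mean(0));d=(X[0]+X[1]-X[2]-X[3])[:2]/2;print(np.linalg.norm(d),np.degrees(np.arctan2(d[1],d[0])))
e=(X[2]-X[3])[:2];print("back normal",np.degrees(np.arctan2(e[1],e[0]))+90)
c=X.mean(0)[:2];h=np.array([np.cos(np.radians(13)),np.sin(np.radians(13))]);l=np.array([-h[1],h[0]])
for f in([.6151,-.0089],[.614,-.0085],s(482,222,.02)[:2],s(484,269,.003)[:2]):
  f=np.array(f);print(f,"ahead of edge",(f-c)@h-.045,"lat",(f-c)@l)
# foot outline predicted
for f in([.614,-.0085,.0],[.614,-.0085,.02]):print((proj("side",f)-[220,150])*6)
```

```text
[[ 0.5891  0.0094  0.002 ]
 [ 0.6005 -0.0374  0.002 ]
 [ 0.5143 -0.0595  0.02  ]
 [ 0.5025 -0.0132  0.02  ]] [[ 0.502  -0.0129  0.    ]
 [ 0.5151 -0.0574  0.    ]] [ 0.5086 -0.0351  0.    ]
0.08922974545342252 14.503196071184652
back normal 14.334353908589975
[ 0.6151 -0.0089] ahead of edge 0.020536380963129333 lat 0.0015631725400611738
[ 0.614  -0.0085] ahead of edge 0.019554554313603117 lat 0.0022003667257535155
[ 0.6156 -0.0076] ahead of edge 0.021275263267846595 lat 0.0027539488042766435
[ 0.6103 -0.0153] ahead of edge 0.014448195977706912 lat -0.003607986653874548
[478.332  264.8637]
[480.8926 224.2581]
```

```bash
python3 -m creep '[[[0,-4,-2,0,0,0,-0.7],[0,-7,-5,0,0,0,-0.7],[0,-7,-9,0,0,0,-0.7],[0,-7,-13,0,0,0,-0.7],[0,-7,-16,0,0,0,-0.7]]]'
python3 -m creep '[[[0,0,-2,0,0,0,-0.7],[0,0,-4,0,0,0,-0.7],[0,0,-4,0,0,0,-0.7],[0,0,-4,0,0,0,-0.7]]]'
```

```text
clock: 6.2
position: [0.4673, -0.0421, 0.0596]
ee_rot: [0.354, -3.12, 0.0]
force: [0.2, -0.1, 0.3]
width: 0.152
clock: 6.6
position: [0.4682, -0.0418, 0.0218]
ee_rot: [0.354, -3.12, -0.0]
force: [-1.0, 0.1, -0.1]
width: 0.152
```

```bash
python3 -m creep '[[[0.9,0.21,0,0,0,0,-0.7],[1.8,0.42,0,0,0,0,-0.7],[2.5,0.59,0,0,0,0,-0.7],[2.9,0.68,0,0,0,0,-0.7],[3.2,0.75,0,0,0,0,-0.7]]]'
python3 -m creep '[[[0.3,0.07,0,0,0,0,-0.7],[0.6,0.14,0,0,0,0,-0.7],[0.9,0.21,0,0,0,0,-0.7],[1.1,0.26,0,0,0,0,-0.7],[1.3,0.3,0,0,0,0,-0.7]]]'
```

```text
clock: 7.1
position: [0.5012, -0.0338, 0.0219]
ee_rot: [-0.356, 3.121, -0.0]
force: [-1.2, -0.5, 1.1]
width: 0.148
clock: 7.6
position: [0.5132, -0.0311, 0.0216]
ee_rot: [0.355, -3.121, -0.0]
force: [-5.2, -1.4, 3.3]
width: 0.152
```

```bash
for i in 1; do python3 -m creep '[[[0.2,0.05,0,0,0,0,-0.7],[0.4,0.09,0,0,0,0,-0.7],[0.6,0.14,0,0,0,0,-0.7],[0.8,0.19,0,0,0,0,-0.7]]]'; done
```

```text
clock: 8.0
position: [0.5194, -0.0295, 0.0213]
ee_rot: [0.354, -3.118, -0.001]
force: [-5.1, -0.4, 1.2]
width: 0.148
```

The push force is about 5 N, as the task says it should be while the wedge drives in. I'll continue slowly.

```bash
python3 -m creep '[[[0.2,0.05,0,0,0,0,-0.7],[0.4,0.09,0,0,0,0,-0.7],[0.6,0.14,0,0,0,0,-0.7],[0.8,0.19,0,0,0,0,-0.7],[1,0.23,0,0,0,0,-0.7]]]'
```

```text
clock: 8.5
position: [0.5297, -0.0271, 0.0213]
ee_rot: [0.354, -3.118, -0.001]
force: [-5.2, -1.2, 1.0]
width: 0.15
```

```bash
python3 -m creep '[[[0.2,0.05,0,0,0,0,-0.7],[0.4,0.09,0,0,0,0,-0.7],[0.6,0.14,0,0,0,0,-0.7],[0.8,0.19,0,0,0,0,-0.7]]]'
python3 - <<'E'
from h import *
import cv2
a=arm.get_image("side")[100:250,220:420,::-1];cv2.imwrite("pics/s4.png",cv2.resize(a,None,fx=4,fy=4,interpolation=cv2.INTER_CUBIC))
E
```

```text
clock: 8.9
position: [0.5378, -0.0253, 0.0213]
ee_rot: [0.354, -3.118, -0.0]
force: [-5.5, -1.8, 1.7]
width: 0.149
```

View pics/s4.png

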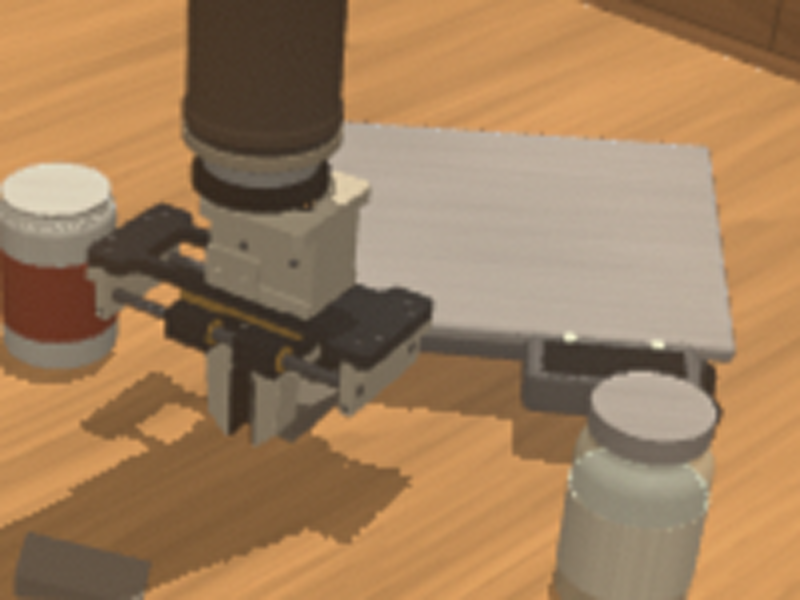

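The wedge tail is visible beside the right finger near (310,420), and the can and jar are clear. From here I'll use 1 mm rows and watch for the force to jump at level.

```bash
python3 -m creep '[[[0.15,0.03,0,0,0,0,-0.7],[0.3,0.07,0,0,0,0,-0.7],[0.45,0.1,0,0,0,0,-0.7],[0.6,0.14,0,0,0,0,-0.7]]]'
```

```text
clock: 9.35
position: [0.5456, -0.0235, 0.0217]
ee_rot: [0.355, -3.121, -0.0]
force: [-3.3, -1.2, -1.4]
width: 0.148
```

```bash
python3 -m creep '[[[0.1,0.02,0,0,0,0,-0.7],[0.2,0.05,0,0,0,0,-0.7],[0.3,0.07,0,0,0,0,-0.7]]]'
```

```text
clock: 9.65
position: [0.5486, -0.0228, 0.0217]
ee_rot: [0.355, -3.121, -0.0]
force: [-3.6, -0.4, -0.6]
width: 0.152
```

```bash
python3 -m creep '[[[0.1,0.02,0,0,0,0,-0.7],[0.2,0.05,0,0,0,0,-0.7]]]'
```

```text
clock: 9.85
position: [0.5507, -0.0223, 0.0218]
ee_rot: [-0.355, 3.121, 0.0]
force: [-2.7, 0.2, -0.2]
width: 0.148
```

The force fell from 5 N to 3 N without a jump. Before pushing further I'll back off and look.

```bash
python3 -m creep '[[[-1,-0.23,0,0,0,0,-0.7],[-3,-0.7,0,0,0,0,-0.7],[-5,-1.2,0,0,0,0,-0.7],[-6,-1.4,4,0,0,0,-0.7],[-6,-1.4,8,0,0,0,-0.7]]]'
python3 -m creep '[[[0,0,4,0,0,0,-0.7],[0,0,8,0,0,0,-0.7],[0,3,11,0,0,0,-0.7],[0,7,12,0,0,0,-0.7]]]'
python3 - <<'E'
from h import *
import cv2
a=arm.get_image("side")[:,:,::-1];cv2.imwrite("pics/s5f.png",a);a=a[130:250,230:410];cv2.imwrite("pics/s5.png",cv2.resize(a,None,fx=4.4,fy=4.4,interpolation=cv2.INTER_CUBIC))
E
```

```text
clock: 10.35
position: [0.4882, -0.037, 0.1021]
ee_rot: [0.353, -3.119, -0.0]
force: [0.9, -0.1, 0.1]
width: 0.152
clock: 10.75
position: [0.4926, 0.0326, 0.2257]
ee_rot: [-0.347, 3.114, 0.001]
force: [-0.2, 1.0, 0.5]
width: 0.15
```

View pics/s5.png

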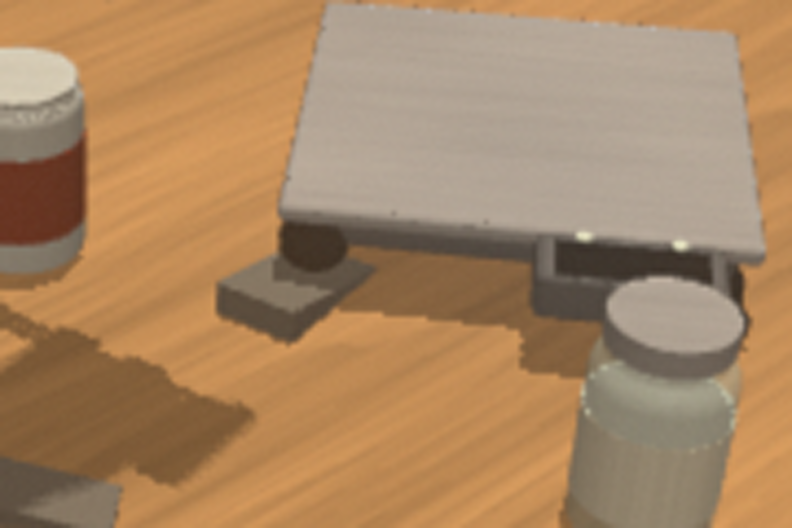

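The foot now sits on the wedge, at about (314,262) in the crop. I'll enlarge this to measure the insertion.

Run:
```python
import cv2
a=cv2.imread("pics/s5f.png")[170:215,270:330];cv2.imwrite("pics/s5c.png",cv2.resize(a,None,fx=13,fy=13,interpolation=cv2.INTER_CUBIC))
```

```text
(no output)
```

View pics/s5c.png

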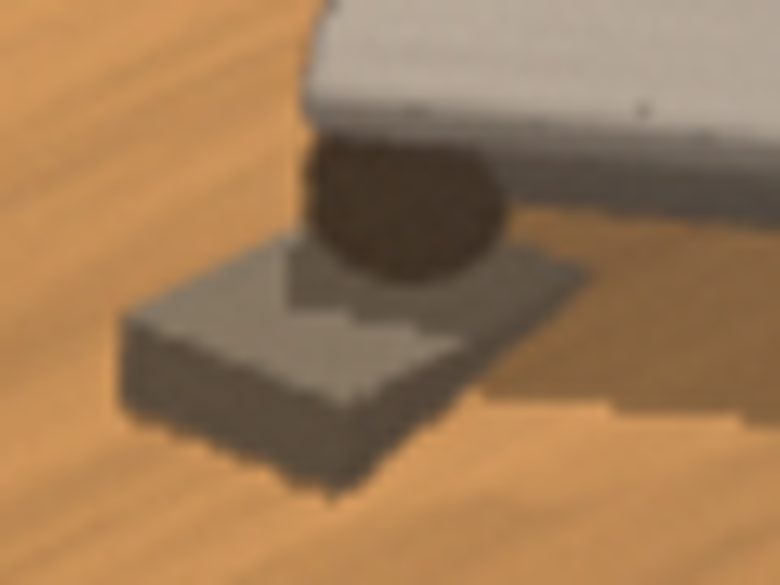

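Run:
```python
from h import *
np.set_printoptions(precision=4,suppress=True)
s=lambda u,v,z:pt("side",270+u/13,170+v/13,z)
b=np.array([s(122,318,.02),s(348,402,.02),s(122,410,0),s(335,500,0)]);r=s(592,270,.002);print(b,r)
e=(b[1]-b[0])[:2];print("normal",np.degrees(np.arctan2(e[1],e[0]))+90); e=(r-b[1])[:2];print("right edge dir",np.degrees(np.arctan2(e[1],e[0])),np.linalg.norm(e))
h=np.array([np.cos(np.radians(13.5)),np.sin(np.radians(13.5))]);l=np.array([-h[1],h[0]])
c=b.mean(0)[:2]+.045*h
print("c",c)
for z in(.026,.029):
  f=s(407,187,z)[:2];print("foot z",z,f,"in from edge",.045-(f-c)@h,"lat",(f-c)@l)
f=np.array([.614,-.0085]);print("in from edge",.045-(f-c)@h,"lat",(f-c)@l)
# foot px center row vs z (calibrate vs before: row 156/7+165=187.3 at z .02)
for z in(.02,.026,.028,.029):print(z,proj("side",[.615,-.009,z]))
print("now",270+407/13,170+187/13)
```

```text
[[ 0.5537  0.0013  0.02  ]
 [ 0.5665 -0.0453  0.02  ]
 [ 0.5535  0.0002  0.    ]
 [ 0.5637 -0.0462  0.    ]] [ 0.6528 -0.0252  0.002 ]
normal 15.303456612270736
right edge dir 13.09722412484365 0.08865568870703557
c [ 0.6031 -0.012 ]
foot z 0.026 [ 0.6189 -0.0071] in from edge 0.028438669501140462 lat 0.0010876634083321123
foot z 0.029 [ 0.6155 -0.0103] in from edge 0.03255888723378114 lat -0.001269849849158249
in from edge 0.03358042996946052 lat 0.0008669289412298932
0.02 [300.5819 187.3185]
0.026 [300.7128 185.2623]
0.028 [300.7566 184.5742]
0.029 [300.7786 184.2297]
now 301.3076923076923 184.3846153846154
```

The insertion measures about 33 mm and the lateral error about 1 mm, so the scale is almost level, but the jam at 15 to 20 N has not been reached. I'll go back and finish the push in fine steps.

```bash
python3 -m creep '[[[0,-4,-2,0,0,0,-0.7],[0,-7,-5,0,0,0,-0.7],[0,-7,-9,0,0,0,-0.7],[0,-7,-13,0,0,0,-0.7],[0,-7,-16,0,0,0,-0.7]]]'
python3 -m creep '[[[0,0,-2,0,0,0,-0.7],[0,0,-4,0,0,0,-0.7],[0,0,-4,0,0,0,-0.7],[0,0,-4,0,0,0,-0.7]]]'
python3 -m creep '[[[1.2,0.28,0,0,0,0,-0.7],[2.4,0.56,0,0,0,0,-0.7],[3.6,0.84,0,0,0,0,-0.7],[4.6,1.07,0,0,0,0,-0.7],[5.4,1.26,0,0,0,0,-0.7]]]'
python3 -m creep '[[[0.2,0.05,0,0,0,0,-0.7],[0.4,0.09,0,0,0,0,-0.7],[0.5,0.12,0,0,0,0,-0.7],[0.6,0.14,0,0,0,0,-0.7]]]'
```

```text
clock: 11.3
position: [0.4902, -0.0367, 0.06]
ee_rot: [-0.354, 3.121, -0.0]
force: [-0.4, 0.2, 0.2]
width: 0.152
clock: 11.7
position: [0.4907, -0.0365, 0.0221]
ee_rot: [-0.355, 3.121, -0.0]
force: [1.2, 0.7, 0.2]
width: 0.149
clock: 12.2
position: [0.5461, -0.0233, 0.022]
ee_rot: [-0.356, 3.12, -0.0]
force: [-0.1, 0.2, -0.9]
width: 0.149
clock: 12.6
position: [0.5502, -0.0225, 0.0216]
ee_rot: [0.354, -3.121, -0.0]
force: [0.1, 0.6, 1.1]
width: 0.151
```

```bash
python3 -m creep '[[[0.05,0.01,0,0,0,0,-0.7],[0.1,0.02,0,0,0,0,-0.7]]]'
```

```text
clock: 12.8
position: [0.5509, -0.0223, 0.0216]
ee_rot: [0.354, -3.12, -0.0]
force: [-2.6, -1.3, 1.7]
width: 0.149
```

```bash
python3 -m creep '[[[0.05,0.01,0,0,0,0,-0.7],[0.1,0.02,0,0,0,0,-0.7]]]'
```

```text
clock: 13.0
position: [0.551, -0.0223, 0.0215]
ee_rot: [0.354, -3.119, -0.0]
force: [-5.9, -0.7, 3.8]
width: 0.15
```

```bash
python3 -m creep '[[[0.05,0.01,0,0,0,0,-0.7],[0.1,0.02,0,0,0,0,-0.7]]]'
```

```text
clock: 13.2
position: [0.5519, -0.0221, 0.0215]
ee_rot: [0.354, -3.119, -0.0]
force: [-5.9, -1.0, 4.2]
width: 0.148
```

```bash
python3 -m creep '[[[0.05,0.01,0,0,0,0,-0.7],[0.1,0.02,0,0,0,0,-0.7]]]'
```

```text
clock: 13.4
position: [0.5529, -0.0219, 0.0215]
ee_rot: [0.354, -3.119, -0.0]
force: [-6.0, -2.3, 3.5]
width: 0.149
```

```bash
python3 -m creep '[[[0.05,0.01,0,0,0,0,-0.7],[0.1,0.02,0,0,0,0,-0.7]]]'
```

```text
clock: 13.6
position: [0.5539, -0.0217, 0.0215]
ee_rot: [0.354, -3.119, -0.0]
force: [-4.8, -0.4, 4.7]
width: 0.152
```

```bash
python3 -m creep '[[[0.05,0.01,0,0,0,0,-0.7],[0.1,0.02,0,0,0,0,-0.7]]]'
```

```text
clock: 13.8
position: [0.5549, -0.0215, 0.0215]
ee_rot: [0.354, -3.119, -0.0]
force: [-5.7, -1.6, 5.2]
width: 0.15
```

```bash
python3 -m creep '[[[0.05,0.01,0,0,0,0,-0.7],[0.1,0.02,0,0,0,0,-0.7]]]'
```

```text
clock: 14.0
position: [0.5553, -0.0214, 0.0214]
ee_rot: [0.354, -3.117, -0.001]
force: [-8.3, -1.7, 7.1]
width: 0.148
```

```bash
python3 -m creep '[[[0.05,0.01,0,0,0,0,-0.7],[0.1,0.02,0,0,0,0,-0.7]]]'
```

```text
clock: 14.2
position: [0.5554, -0.0214, 0.0212]
ee_rot: [0.353, -3.116, -0.001]
force: [-11.5, -2.5, 8.3]
width: 0.151
```

```bash
python3 -m creep '[[[0.05,0.01,0,0,0,0,-0.7],[0.1,0.02,0,0,0,0,-0.7]]]'
```

```text
clock: 14.4
position: [0.5556, -0.0213, 0.0211]
ee_rot: [0.353, -3.115, -0.001]
force: [-12.1, -2.4, 8.6]
width: 0.152
```

The wedge stopped at x≈0.555 and the force is rising steeply, so it is jamming at level. I'll step up to about 16 N.

```bash
python3 -m creep '[[[0.05,0.01,0,0,0,0,-0.7],[0.1,0.02,0,0,0,0,-0.7]]]'
```

```text
clock: 14.6
position: [0.5558, -0.0213, 0.021]
ee_rot: [0.352, -3.113, -0.001]
force: [-15.9, -3.8, 10.4]
width: 0.156
```

The push is 16.3 N, which is firm. I'll stop, back straight off, rise well clear and check in both views.

```bash
python3 -m creep '[[[-0.5,-0.12,0,0,0,0,-0.7],[-2,-0.46,0,0,0,0,-0.7],[-5,-1.2,0,0,0,0,-0.7],[-6.5,-1.5,4,0,0,0,-0.7],[-6.5,-1.5,8,0,0,0,-0.7]]]'
python3 -m creep '[[[0,0,4.5,0,0,0,-0.7],[0,0,9,0,0,0,-0.7],[0,4,12,0,0,0,-0.7],[0,8.5,13,0,0,0,-0.7],[-1,13,13,0,0,0,-0.7]]]'
python3 -m creep '[[[-2,4.8,0,0,0,0,-0.7],[-4,9.5,0,0,0,0,-0.7],[-6,14,0,0,0,0,-0.7],[-8,18,0,0,0,0,-0.7],[-8,20,0,0,0,0,-0.7]]]'
python3 -m creep '[[[-2,4.8,0,0,0,0,-0.7],[-4,9.5,0,0,0,0,-0.7],[-5,12,0,0,0,0,-0.7],[-5,12,0,0,0,0,-0.7]]]'
python3 - <<'E'
from h import *
import cv2
print(arm.observe()["force"])
a=arm.get_image("side")[:,:,::-1];cv2.imwrite("pics/s6f.png",a);b=a[170:215,270:330];cv2.imwrite("pics/s6c.png",cv2.resize(b,None,fx=13,fy=13,interpolation=cv2.INTER_CUBIC))
a=arm.get_image("top")[:,:,::-1];cv2.imwrite("pics/t6f.png",a)
E
```

```text
clock: 15.1
position: [0.4924, -0.036, 0.1017]
ee_rot: [0.352, -3.117, -0.0]
force: [2.0, -0.3, 0.2]
width: 0.148
clock: 15.6
position: [0.4879, 0.0965, 0.2344]
ee_rot: [-0.352, 3.115, 0.003]
force: [0.1, 0.1, -0.8]
width: 0.154
clock: 16.1
position: [0.4024, 0.2994, 0.232]
ee_rot: [0.365, -3.12, -0.004]
force: [-0.6, 0.6, -0.1]
width: 0.153
clock: 16.5
position: [0.3531, 0.4195, 0.2316]
ee_rot: [0.365, -3.12, -0.004]
force: [-0.4, -0.2, -0.2]
width: 0.144
[-0.4337292  -0.21896921 -0.21987303]
```

View pics/s6c.png

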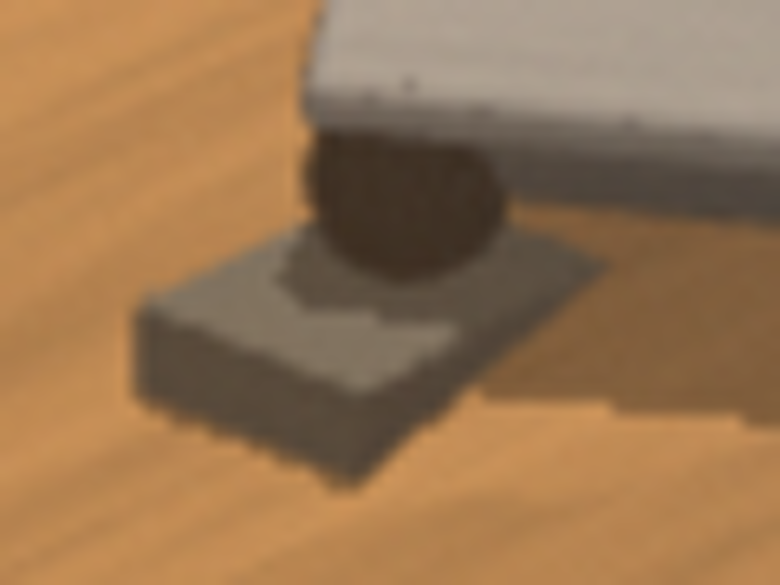

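View pics/t6f.png

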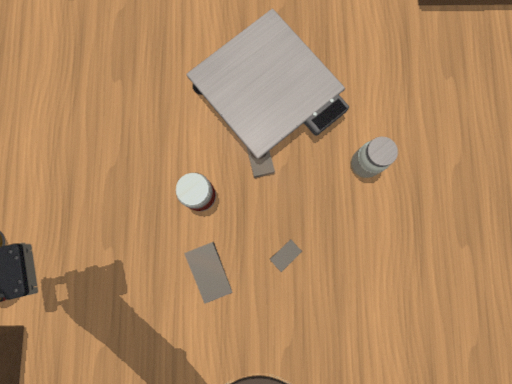

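View pics/s6f.png

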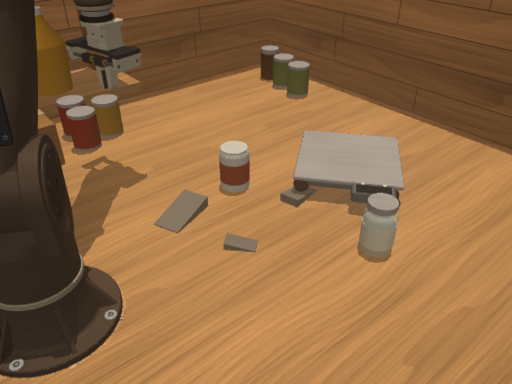

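The wedge stayed under the foot: its thin right corner is at crop (605,265), against (592,270) before the last push. The scale corner sits slightly higher than before. The can (195,190) and jar (377,157) are at their starting pixels, and the arm is clear with about 0 N on the tool.

Run:
```python
from cell import arm
print(arm.sign_off())
```

```text
the job is handed in; nothing more can be done
None
```

I slid the middle-sized wedge under the short foot with two nearly closed fingers until it jammed with the scale level, then moved clear and handed the job in at about 16.6 s.

- **Push force:** it took about 3 to 6 N to drive the wedge in. At the end the wedge stopped moving and the force rose to 16.3 N along the counter, within the 15 to 20 N that counts as firm. I stopped there.
- **Last pictures:** the foot sits on the wedge, and the wedge stayed put after release. The can and jar look unmoved by eye, and the tool force is about 0 N.
- **Disagreement:** an earlier picture put the foot about 33 mm in from the thin edge, which should have been level, but the wedge moved about 4 to 5 mm further before it jammed. I put that down to camera error and trusted the force.
- **Not measured:** I judged "level" from the force jump and from the raised foot in the pictures. I did not measure the final tilt.

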